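# Slide the replacement card into the instrument

### The arm

A 7-joint arm with a two-finger parallel gripper is mounted at the origin on the work surface. World frame = base frame: x ahead of the robot, y to its left, z up, the work surface at z = 0. Lengths are in m, angles in rad, forces in N, time in s.
With the tool pointing down it reaches from about 0.425 to 0.875 m from the base axis. Payload 4.7 kg.
Tool frame: the origin (TCP) lies at the very end of the fingers, on their centre line; the grasp point (between the pads) lies 19 mm behind it (grip_point_offset is the distance from the TCP to the grasp point, in m); x points along the fingers, z is the direction in which the jaws open and shut, and the axes are right-handed (so a half turn about x gives the same grasp; the last joint's range is limited). The gripper opens to 87 mm and grips with 3 to 60 N. Pads are 19 mm wide; open, the fingers measure 117 mm over their backs; the gripper's body (75 mm by 190 mm) begins 51 mm behind the grasp point.
Start: joints at [0.014, 0.321, -0.07, 1.45, 0.023, 1.371, -0.057], TCP at [0.65, -0, 0.194] pointing down, gripper open.
Joint ranges: [-2.86, 2.86], [-0.3, 2.09], [-1.38, 1.24], [0.06, 2.45], [-1.56, 4.7], [0.09, 2.05], [-2.69, 2.69]. Speed limits (rad/s): [2.57, 2.57, 3.14, 3.14, 3.14, 3.14, 3.14].

### API

Orientations are given as a rotation vector (axis times angle).
In Python, from bench import get_state, get_image, calibration, close_job, grip_point_offset gives the robot as it stands.
- The arm moves only by the tool play_rows, never from a script. Its argument "targets" is a list of rows, each an object with "claw": the closure, from 0 (fully open) to 1 (shut); "linear": the shift along the tool's x, y, z as a fraction of full scale, a list of three; "rotation": the turn, a rotation vector about the tool's x, y, z as a fraction of full scale, a list of three. In form: [{"claw": claw, "linear": [x, y, z], "rotation": [wx, wy, wz]}, ...]. A call has 1 to 10 rows; each row shifts and turns the pose as measured when the row begins, along the tool's axes as they then stand; what a row does not reach is not made up. Full scale, the value 1, is 2.5 cm for a shift and 90 degrees for a turn. A row lasts 1/12 s, in which the tool goes at most 41.7 mm and 7.16 degrees, less where a joint would pass 70% of its speed; a pose out of reach is approached as far as the arm can. A call with a number of a shift or a turn outside -1 to 1 is refused whole. A call with a gripper value outside its range is refused whole. The fingers move at their own pace and stop on an object; "newtons" is the grip in N (left out, the last holds). Time passes only in rows, so rows that do not move let the fingers close. It gives the time, the measured TCP pose, the force and the opening at its end, in the units of the state.
- get_state(): the state, without advancing time (a new reading comes with each control period).
- get_image(name): name is "scene" or "side" or "wrist"; returns the picture (400x640x3 uint8, blue, green, red); there is no depth.
- calibration(name): a dict with "fx", "fy", "cx", "cy" (pixels), "rvec" (rotation vector, rad) and "tvec" (3), from world to camera coordinates, as OpenCV has them; the wrist camera has in their place "hand_eye" (4x4, takes a point from camera to tool coordinates, whose origin is the TCP and whose axes are the tool frame's). Camera axes: x right, y down, z forward; pixel columns grow to the right and rows downward; lengths in m; the calibration is good to about 2 mm. A picture is of the moment at which its call begins: read the wrist's pose just before it. calibration takes no time and is no camera call.
- close_job(): hands the job in, once; it reports no verdict.
The state is a dict: "time": time; "joint_positions": joint angles; "qd": joint speeds; "joint_torque": joint torques, N m; "position": TCP position; "tool_rot": TCP orientation; "ft_force": force on the tool from outside, world axes, zero at the start; "torque": the same for the moment, N m; "grip_width": opening from 0.0 (shut) to 1.0 (fully open).
Only numpy, scipy, OpenCV 4.12 (cv2) and the standard library are available. Lean on these libraries where they do the work, as an engineer would, in place of code of your own. Each camera call takes 0.05 s, during which the arm holds its last target. There are 200 camera calls.

### The job

Take the orange plug-in card out of the wooden rack, find the slot in the instrument's lid by feel, and push the card through it until its faceplate lies flat on the slot insert; then let go of it. Be gentle: never press the card hard against the instrument (stay under 60 N), and leave the blue card and the two small parts on the instrument's lid where they are.

Things in the scene. Friction and masses are not known exactly. Their poses are not given: they have to be found in the camera images.
- card_tab (a point): Orange replacement card: centre of its upright grip tab, 12 (x) x 40 (y) x 44 (z) mm. Axes: x through the board's thickness, y along its width, z up. The faceplate under the tab is 28 x 90 x 4 mm, underside 26 mm below this point. About 0.18 kg, starts upright. Symmetric: may go in either way round.
- card_foot (a point): Middle of the orange card's square lower edge, 88 mm below the tab's centre. The flat green board is 6 mm thick (x), 70 mm wide (y) and reaches 62 mm below the faceplate.
- oldcard_tab (a point): The old card, same shape but with blue tab and faceplate: centre of its tab. It stays in the rack. Either pocket may hold either card; the tabs are 84 mm apart along the cards' x.
- rack: Wooden block, fixed, 180 (x) x 120 (y) x 70 (z) mm, origin under its centre. Two loose pockets, 14 x 77 mm, at x = -42 and +42 mm; the cards' faceplates rest on its top. A card is clear of it when lifted 65 mm.
- bay (a point): Middle of the card bay of the grey instrument, at the level of the insert's top face, 106 mm above the table. Axes: x across the slot (card's thickness), y along it, z up. The slot is parallel to y and centred in y, but lies anywhere from -10 to +10 mm in x of this point; that offset is not measured: find it by feel (or sight).
- instrument: Grey instrument, 200 x 200 mm, lid 100 mm high, fixed; origin under its centre, axes as the bay's. On the lid lies a flat aluminium slot insert, 64 (x) x 112 (y) x 6 mm; its slot is 9.5 (x) x 76 (y) mm, sharp-edged, no funnel. A card's lower edge can rest and slide on the solid face round the slot.
- home (a point): Where the tab's centre is when the card is fully in, 26 mm above the bay point, give or take the slot's unmeasured x offset. In the slot the card goes down freely for about 30 to 35 mm, then sprung contacts drag on it (about 5 to 12 N) all the way until the faceplate lies on the insert, and hold it there.
- relay: Small clear relay, 30 x 22 x 18 mm, loose on the instrument's lid near a corner. Origin: centre of its underside.
- capacitor: Blue can capacitor, 26 mm across and 35 mm high, standing loose on the instrument's lid near another corner. Origin: centre of its underside.
Mind the look-alikes: they are no part of the job. Of the things like the part that bears card_tab, leave any that is black; of the rest the smaller one is meant.

How it is judged:
By the outcome, as a careful person would: the job done as asked, in the order asked, and still so for the second after the job is handed in, with the robot touching nothing.
It also fails if it takes over 54 s, if anything falls off the work surface, if the arm or the gripper's body presses on something with over 40 N, if the wrist force passes 120 N, or if a joint passes its speed limit or range.

## Working session

There is one attempt and no reset: what is moved stays moved. The work goes in short steps, Python scripts to look and compute and a tool call to move; the robot and the scene stay as the last step left them, time stands still between calls to the robot, and variables do not carry over. Pictures are saved under pics/ and viewed, about 8 in all and at most 12, crops included, and the job is handed in when it is done.

Besides the shell and the picture viewer there is one more tool, called after "Emit:" as a command line: name --argument value ..., lists and objects as JSON in quotes. play_rows: Moves the arm, as the interface text tells. Shift numbers are shares of 2.5 cm and turn numbers shares of 90 degrees, none past 1 either way. Its arguments: {"type":"object","properties":{"targets":{"type":"array"},"newtons":{"type":"number"}},"required":["targets"]}

```bash
mkdir -p pics; ls
python3 - <<'E'
from bench import *
import cv2,numpy as np
s=get_state();print({k:np.round(v,3).tolist() for k,v in s.items()})
for n in("scene","side","wrist"):
    cv2.imwrite(f"pics/{n}0.png",get_image(n)); print(n,{k:np.round(v,4).tolist() for k,v in calibration(n).items()})
print(grip_point_offset)
a=np.vstack([cv2.imread(f"pics/{n}0.png") for n in("scene","side")])
cv2.imwrite("pics/both.png",cv2.resize(a,(480,600)))
E
```

```text
pics
{'time': 0.0, 'joint_positions': [0.014, 0.322, -0.07, 1.452, 0.023, 1.371, -0.057], 'qd': [-0.0, -0.001, 0.002, 0.001, 0.001, -0.0, -0.001], 'joint_torque': [-0.0, -49.128, -0.404, -31.253, -0.064, 0.044, 0.0], 'position': [0.649, -0.0, 0.193], 'tool_rot': [-0.0, 1.573, -0.0], 'ft_force': [-1.015, -0.023, 0.471], 'torque': [0.021, -0.064, 0.036], 'grip_width': 1.0}
scene {'fx': 517.7551, 'fy': 517.7551, 'cx': 316.3941, 'cy': 208.3703, 'rvec': [1.6324, 2.0734, -0.7051], 'tvec': [0.1424, -0.3508, 1.6501]}
side {'fx': 472.9988, 'fy': 472.9988, 'cx': 324.9016, 'cy': 197.2373, 'rvec': [0.5893, -2.7124, 1.074], 'tvec': [0.4847, 0.2392, 0.8952]}
wrist {'fx': 343.0803, 'fy': 343.0803, 'cx': 324.9704, 'cy': 198.4721, 'hand_eye': [[-0.0005, -0.2726, 0.9621, -0.1897], [-0.0004, -0.9621, -0.2726, 0.0757], [1.0, -0.0005, 0.0003, -0.0005], [0.0, 0.0, 0.0, 1.0]]}
0.0187
```

View pics/scene0.png

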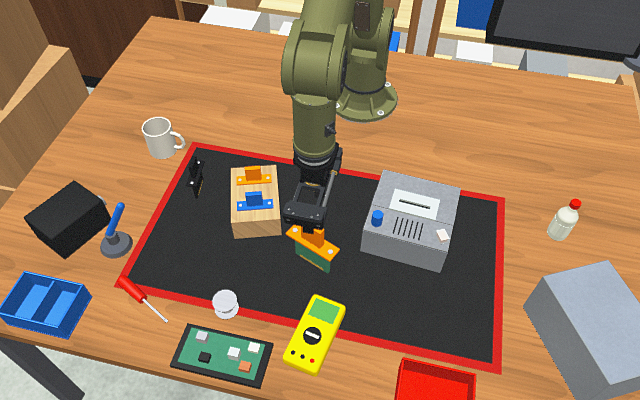

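View pics/side0.png

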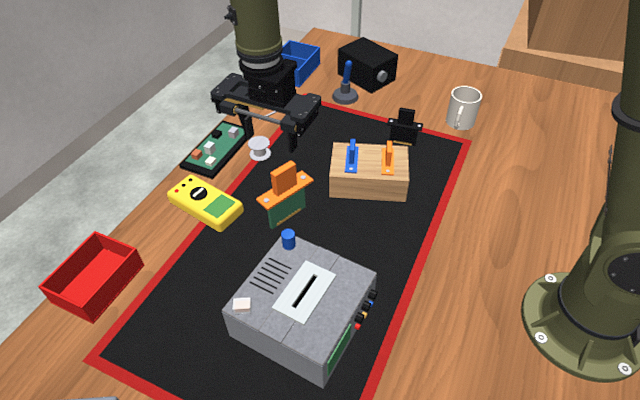

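Both views show the same layout. The orange card is in the rack (scene ~(253,175), side ~(388,158)) next to the blue one. A larger orange look-alike stands free at scene (312,245), and there is a black one at (195,175). The instrument's slot is at scene ~(413,203), side ~(303,290).

```bash
cat > h.py <<'E'
import cv2,numpy as np
from bench import *
from scipy.spatial.transform import Rotation as R
def cam(n,s=None):
    c=calibration(n);K=np.array([[c["fx"],0,c["cx"]],[0,c["fy"],c["cy"]],[0,0,1]])
    if n=="wrist":
        T=np.eye(4);T[:3,:3]=R.from_rotvec(s["tool_rot"]).as_matrix();T[:3,3]=s["position"]
        M=T@np.array(c["hand_eye"]);return K,M[:3,:3],M[:3,3]
    r=cv2.Rodrigues(np.array(c["rvec"],float))[0];return K,r.T,-r.T@np.array(c["tvec"])
def ray(n,px,z,s=None):
    K,Rm,o=cam(n,s);px=np.atleast_2d(np.array(px,float))
    d=(Rm@np.linalg.inv(K)@np.c_[px,np.ones(len(px))].T).T
    return o+d*((z-o[2])/d[:,2])[:,None]
def blobs(mask,amin=30):
    cs,_=cv2.findContours(mask.astype(np.uint8)*255,cv2.RETR_EXTERNAL,cv2.CHAIN_APPROX_NONE)
    return [c for c in cs if cv2.contourArea(c)>amin]
E
python3 - <<'E'
from h import *
np.set_printoptions(precision=4,suppress=True)
win={"scene":(385,425,185,222),"side":(270,340,260,325)}
for n in("scene","side"):
    im=cv2.imread(f"pics/{n}0.png");h=cv2.cvtColor(im,cv2.COLOR_BGR2HSV)
    for nm,lo,hi in(("orange",(8,150,120),(20,255,255)),("blue",(102,150,80),(118,255,255))):
        for c in blobs(cv2.inRange(h,lo,hi)>0,60):
            x,y,w,hh=cv2.boundingRect(c)
            print(n,nm,(x,y,w,hh),cv2.contourArea(c),ray(n,np.mean(c[:,0],0),0.09)[0])
    # slot & insert
    print(n, "insert white-ish")
    m=(h[...,1]<40)&(h[...,2]>195);
    for c in blobs(m,300):
        b=cv2.boxPoints(cv2.minAreaRect(c)); 
        print(cv2.contourArea(c),b.round(1).tolist(),"c",ray(n,b.mean(0)[None],.106)[0])
    x0,x1,y0,y1=win[n]
    for c in blobs((h[y0:y1,x0:x1,2]<100),20):
        c=c+np.array([x0,y0]);r=cv2.minAreaRect(c);print("slot",r,ray(n,cv2.boxPoints(r),.106).tolist())
a=cv2.imread("pics/scene0.png")[150:280,220:470];b=cv2.imread("pics/side0.png")[120:330,220:430]
A=cv2.resize(a,(577,300),interpolation=2);B=cv2.resize(cv2.imread("pics/side0.png")[130:330,220:420],(400,400))
cv2.imwrite("pics/c1.png",cv2.resize(cv2.imread("pics/wrist0.png"),(640,400)))
E
```

```text
scene orange (477, 371, 58, 29) 521.5 [0.8696 0.4346 0.09  ]
scene orange (285, 225, 55, 37) 319.5 [ 0.6305 -0.0085  0.09  ]
scene orange (0, 211, 401, 189) 18839.0 [ 0.8868 -0.2768  0.09  ]
scene orange (244, 168, 22, 14) 167.0 [ 0.4648 -0.1998  0.09  ]
scene orange (335, 0, 305, 400) 40437.0 [0.4302 0.4569 0.09  ]
scene orange (3, 0, 291, 239) 27014.5 [ 0.3403 -0.4947  0.09  ]
scene blue (0, 271, 92, 68) 4032.0 [ 0.9133 -0.5214  0.09  ]
scene blue (371, 210, 12, 17) 133.5 [0.5278 0.1281 0.09  ]
scene blue (106, 203, 18, 33) 211.5 [ 0.6797 -0.4812  0.09  ]
scene blue (237, 191, 36, 20) 408.0 [ 0.5507 -0.1729  0.09  ]
scene blue (389, 31, 11, 20) 133.5 [-0.1997  0.0654  0.09  ]
scene blue (456, 0, 38, 30) 848.5 [-0.4295  0.3114  0.09  ]
scene insert white-ish
1372.5 [[0.0, 399.0], [0.0, 351.0], [57.0, 351.0], [57.0, 399.0]] c [ 1.0694 -0.4573  0.106 ]
2907.5 [[26.200000762939453, 384.8999938964844], [36.099998474121094, 345.5], [165.0, 378.0], [155.10000610351562, 417.3999938964844]] c [ 1.0507 -0.3269  0.106 ]
552.0 [[209.6999969482422, 293.5], [232.8000030517578, 286.8999938964844]
[... 1670 characters left out ...]
999389648438]] c [0.9118 0.2462 0.106 ]
3954.5 [[79.5, 167.5], [186.5, 60.5], [233.5, 107.5], [126.5, 214.5]] c [ 0.9807 -0.0217  0.106 ]
709.5 [[306.29998779296875, 13.100000381469727], [332.3999938964844, -5.199999809265137], [356.20001220703125, 28.899999618530273], [330.1000061035156, 47.20000076293945]] c [ 0.8414 -0.7199  0.106 ]
slot ((304.0780334472656, 291.05401611328125), (3.857978105545044, 37.188377380371094), 34.69515609741211) [[0.48225814062020317, 0.2442417967834153, 0.10599999999999998], [0.4762726520674352, 0.17332081709875474, 0.10599999999999998], [0.4690746792091339, 0.17519327301049953, 0.10599999999999998], [0.475395144440752, 0.24576249070787243, 0.10599999999999998]]
```

View pics/c1.png

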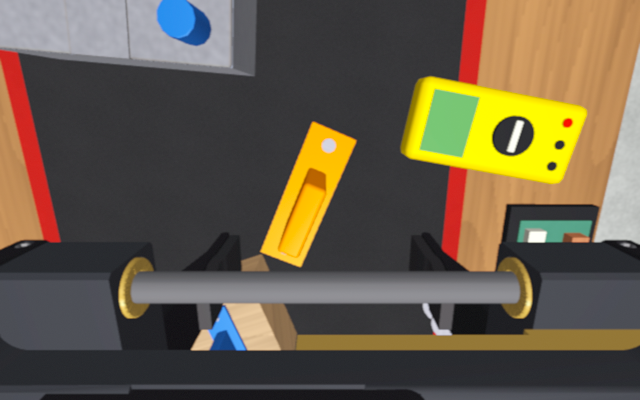

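The slot measures about (0.476, 0.210), yaw about -5°. The rack's orange tab is at about (0.464, -0.197), yaw about 17.5°. The wrist view shows only the look-alike, centred around (310,195), with the rack at its lower edge. I'll move above the rack.

Emit:
play_rows --targets '[{"claw":0,"linear":[0,-0.98,-0.93],"rotation":[0,0,0]},{"claw":0,"linear":[0,-0.98,-0.93],"rotation":[0,0,0]},{"claw":0,"linear":[0,-0.98,-0.93],"rotation":[0,0,0]},{"claw":0,"linear":[0,-0.98,-0.93],"rotation":[0,0,0]},{"claw":0,"linear":[0,-0.98,-0.93],"rotation":[0,0,0]},{"claw":0,"linear":[0,-0.98,-0.93],"rotation":[0,0,0]},{"claw":0,"linear":[0,-0.98,-0.93],"rotation":[0,0,0]},{"claw":0,"linear":[0,-0.98,-0.93],"rotation":[0,0,0]},{"claw":0,"linear":[0,0,0],"rotation":[-0.079,0,0]},{"claw":0,"linear":[0,0,0],"rotation":[-0.079,0,0]}]' --newtons 30

```text
time: 0.98
position: [0.4528, -0.2018, 0.1873]
tool_rot: [-0.199, 1.569, 0.208]
ft_force: [0.2, 0.3, -0.6]
grip_width: 0.999
```

```bash
cat > tab.py <<'E'
from h import *
import sys
np.set_printoptions(precision=4,suppress=True)
s=get_state();im=get_image("wrist");cv2.imwrite("pics/%s.png"%sys.argv[1],im)
print(s["position"],s["tool_rot"],s["time"],s["ft_force"])
h=cv2.cvtColor(im,cv2.COLOR_BGR2HSV)
for c in blobs(cv2.inRange(h,(8,150,120),(20,255,255))>0,150):
    r=cv2.minAreaRect(c);print("orange",r[0],r[1],ray("wrist",cv2.boxPoints(r),.074,s)[:,:2].tolist())
E
python3 tab.py w1
```

```text
[ 0.4528 -0.2018  0.1873] [-0.199   1.5686  0.2077] 0.9833 [ 0.2045  0.3075 -0.5875]
orange (597.2500610351562, 39.750030517578125) (57.982757568359375, 115.25840759277344) [[0.5919672030839667, -0.05211664195672497], [0.6285085293734521, 0.018561795595077868], [0.673682738078403, 0.0006067558841575671], [0.6388533795576896, -0.07329311821372878]]
```

View pics/w1.png

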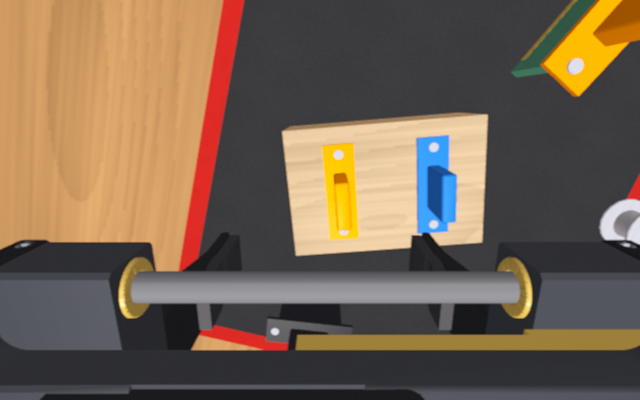

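The rack is straight below. The orange faceplate spans (323..358, 144..240), and the blue one is to its right at about (435,185).

```bash
cat > tab2.py <<'E'
from h import *
import sys
np.set_printoptions(precision=4,suppress=True)
s=get_state()
im=cv2.imread("pics/w1.png");h=cv2.cvtColor(im,cv2.COLOR_BGR2HSV);print(h[160,330],h[220,342],h[200,370])
m=cv2.inRange(h,(10,200,120),(28,255,255));m[:, :300]=0;m[:,400:]=0;m[245:]=0;m=cv2.morphologyEx(m,cv2.MORPH_OPEN,np.ones((3,3)))
for c in blobs(m>0,150):
    r=cv2.minAreaRect(c);b=cv2.boxPoints(r);p=ray("wrist",b,.074,s)[:,:2]
    print(r,p.tolist(),p.mean(0)); e=[p[1]-p[0],p[2]-p[1]];print([(np.linalg.norm(v),np.degrees(np.arctan2(v[1],v[0]))) for v in e])
print("tool yaw",R.from_rotvec(s["tool_rot"]).as_matrix())
E
python3 tab2.py
```

```text
[ 24 255 255] [ 25 218 255] [ 17  76 241]
((341.0, 191.0), (93.84139251708984, 29.730281829833984), 85.2363510131836) [[0.43875078979083787, -0.16615903940888363], [0.463299318652823, -0.15728173282992658], [0.49507255848333975, -0.23971842065890708], [0.4686965249088532, -0.2495147714822067]] [ 0.4665 -0.2032]
[(np.float64(0.0261043452586827), np.float64(19.88114330809344)), (np.float64(0.088347870769704), np.float64(-68.92204210962971))]
tool yaw [[-0.0092 -0.2607  0.9654]
 [ 0.0033  0.9654  0.2608]
 [-1.      0.0056 -0.008 ]]
```

Emit:
play_rows --targets '[{"claw":0.4,"linear":[0,-0.2,0.51],"rotation":[-0.062,-0.005,-0.004]},{"claw":0.4,"linear":[0.8,0,0],"rotation":[0,0,0]},{"claw":0.4,"linear":[0.8,0,0],"rotation":[0,0,0]},{"claw":0.4,"linear":[0.6,0,0],"rotation":[0,0,0]},{"claw":0.4,"linear":[0,0,0],"rotation":[0,0,0]}]'

```text
time: 1.45
position: [0.4673, -0.2046, 0.1313]
tool_rot: [-0.278, 1.549, 0.276]
ft_force: [-0.6, 0.2, -0.1]
grip_width: 0.706
```

```bash
sed -i 's/^s=get_state()$/s=get_state();cv2.imwrite("pics\/w2.png",get_image("wrist"))/;s/"pics\/w1.png"/"pics\/w2.png"/' tab2.py; python3 tab2.py; python3 -c "
from bench import *;print(get_state()['position'])"
```

```text
[ 15  93 255] [ 23 204 255] [ 18  78 235]
((326.0, 193.5), (101.0, 36.0), 90.0) [[0.4398647358041122, -0.16469040322240638], [0.46402324217065466, -0.15580449204437716], [0.49213514383280516, -0.22867475133674064], [0.4658494707514621, -0.23830568245367265]] [ 0.4655 -0.1969]
[(np.float64(0.025740878915182726), np.float64(20.19438392006021)), (np.float64(0.07810476108662459), np.float64(-68.90437411261628))]
tool yaw [[ 0.004  -0.346   0.9382]
 [-0.0011  0.9382  0.346 ]
 [-1.     -0.0024  0.0033]]
[ 0.46806383 -0.2047909   0.13268865]
```

View pics/w2.png

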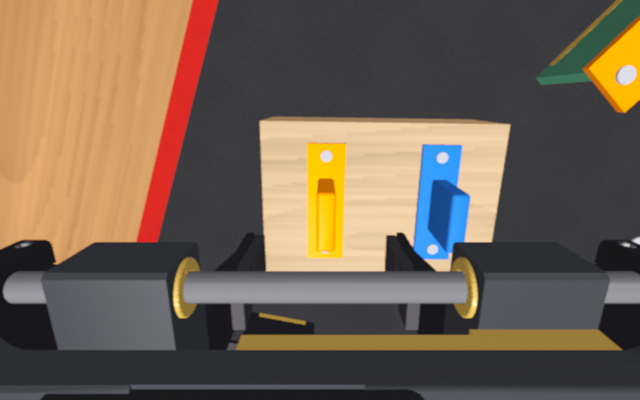

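The view confirms the alignment: the faceplate spans columns 308–345, rows 143–258, centred between the fingers. Descend and grip.

Emit:
play_rows --targets '[{"claw":0.4,"linear":[0.8,0,0],"rotation":[0,0,0]},{"claw":0.4,"linear":[0.8,0,0],"rotation":[0,0,0]},{"claw":0.4,"linear":[0.45,0,0],"rotation":[0,0,0]},{"claw":0.4,"linear":[0,0,0],"rotation":[0,0,0]}]'

```text
time: 1.83
position: [0.4723, -0.205, 0.0843]
tool_rot: [-0.279, 1.542, 0.27]
ft_force: [-0.2, -0.3, -0.0]
grip_width: 0.6
```

Emit:
play_rows --targets '[{"claw":0.4,"linear":[0.12,0.12,-0.15],"rotation":[0,0,0]},{"claw":0.4,"linear":[0,0,0],"rotation":[0,0,0]}]'

```text
time: 2.0
position: [0.4683, -0.2035, 0.0824]
tool_rot: [-0.279, 1.541, 0.269]
ft_force: [-0.5, 0.0, -0.5]
grip_width: 0.601
```

```bash
cat > st.py <<'E'
from h import *
np.set_printoptions(precision=4,suppress=True)
s=get_state();M=R.from_rotvec(s["tool_rot"]).as_matrix()
print("t",round(s["time"],2),"p",s["position"],"f",s["ft_force"],"tq",s["torque"],"g",round(s["grip_width"],3))
print("yaw %.2f  level rot cmd: ry %.4f rz %.4f"%(np.degrees(np.arctan2(M[1,2],M[0,2])),M[2,2]/(np.pi/2),-M[2,1]/(np.pi/2)))
E
python3 st.py
```

```text
t 2.0 p [ 0.4683 -0.2035  0.0824] f [-0.45    0.032  -0.4656] tq [0.0107 0.0689 0.0112] g 0.601
yaw 20.03  level rot cmd: ry 0.0069 rz 0.0052
```

Emit:
play_rows --targets '[{"claw":0.4,"linear":[0.04,0,-0.02],"rotation":[0,0.007,0.005]},{"claw":1,"linear":[0,0,0],"rotation":[0,0,0]},{"claw":1,"linear":[0,0,0],"rotation":[0,0,0]},{"claw":1,"linear":[0,0,0],"rotation":[0,0,0]},{"claw":1,"linear":[0,0,0],"rotation":[0,0,0]},{"claw":1,"linear":[0,0,0],"rotation":[0,0,0]},{"claw":1,"linear":[0,0,0],"rotation":[0,0,0]},{"claw":1,"linear":[0,0,0],"rotation":[0,0,0]}]'

```text
time: 2.67
position: [0.4705, -0.2049, 0.0859]
tool_rot: [-0.276, 1.548, 0.271]
ft_force: [-1.3, -0.4, 0.5]
grip_width: 0.151
```

```bash
python3 st.py
```

```text
t 2.67 p [ 0.4705 -0.2049  0.0859] f [-1.3013 -0.381   0.4954] tq [-0.0525  0.2338  0.0194] g 0.151
yaw 19.98  level rot cmd: ry 0.0027 rz 0.0027
```

Gripped: the opening is about 13 mm and the tab is 12 mm. Lift.

Emit:
play_rows --targets '[{"claw":1,"linear":[-0.4,0,0],"rotation":[0,0.003,0.003]},{"claw":1,"linear":[-0.6,0,0],"rotation":[0,0,0]},{"claw":1,"linear":[-0.8,0,0],"rotation":[0,0,0]},{"claw":1,"linear":[-0.8,0,0],"rotation":[0,0,0]},{"claw":1,"linear":[-0.8,0,0],"rotation":[0,0,0]},{"claw":1,"linear":[-0.8,0,0],"rotation":[0,0,0]},{"claw":1,"linear":[-0.8,0,0],"rotation":[0,0,0]},{"claw":1,"linear":[-0.4,0,0],"rotation":[0,0,0]}]' --newtons 40

```text
time: 3.33
position: [0.4648, -0.2022, 0.2174]
tool_rot: [-0.266, 1.57, 0.282]
ft_force: [0.7, -0.3, -2.7]
grip_width: 0.126
```

```bash
python3 st.py
```

```text
t 3.33 p [ 0.4648 -0.2022  0.2174] f [ 0.7481 -0.3077 -2.659 ] tq [-0.0131 -0.1084 -0.0394] g 0.126
yaw 19.97  level rot cmd: ry -0.0089 rz -0.0083
```

Emit:
play_rows --targets '[{"claw":1,"linear":[0,0,0],"rotation":[0.07,-0.009,-0.008]},{"claw":1,"linear":[0,0,0],"rotation":[0.07,0,0]},{"claw":1,"linear":[0,0,0],"rotation":[0.07,0,0]},{"claw":1,"linear":[0,0,0],"rotation":[0.066,0,0]},{"claw":1,"linear":[0,0.98,-0.05],"rotation":[0,0,0]},{"claw":1,"linear":[0,0.98,-0.05],"rotation":[0,0,0]},{"claw":1,"linear":[0,0.98,-0.05],"rotation":[0,0,0]},{"claw":1,"linear":[0,0.98,-0.05],"rotation":[0,0,0]},{"claw":1,"linear":[0,0.98,-0.05],"rotation":[0,0,0]},{"claw":1,"linear":[0,0.98,-0.05],"rotation":[0,0,0]}]'

```text
time: 4.17
position: [0.4694, -0.0576, 0.2113]
tool_rot: [0.094, 1.577, -0.099]
ft_force: [1.0, 0.2, -3.2]
grip_width: 0.122
```

```bash
python3 st.py
```

```text
t 4.17 p [ 0.4694 -0.0576  0.2113] f [ 0.9821  0.2473 -3.1716] tq [ 0.0134 -0.1104 -0.0675] g 0.122
yaw -7.04  level rot cmd: ry -0.0052 rz 0.0026
```

Emit:
play_rows --targets '[{"claw":1,"linear":[-0.1,0.98,-0.07],"rotation":[-0.024,-0.005,0.003]},{"claw":1,"linear":[-0.05,0.98,-0.07],"rotation":[0,0,0]},{"claw":1,"linear":[-0.05,0.98,-0.07],"rotation":[0,0,0]},{"claw":1,"linear":[-0.05,0.98,-0.07],"rotation":[0,0,0]},{"claw":1,"linear":[-0.05,0.98,-0.07],"rotation":[0,0,0]},{"claw":1,"linear":[-0.05,0.98,-0.07],"rotation":[0,0,0]},{"claw":1,"linear":[-0.05,0.8,-0.05],"rotation":[0,0,0]},{"claw":1,"linear":[0,0,0],"rotation":[0,0,0]},{"claw":1,"linear":[0,0,0],"rotation":[0,0,0]}]'

```text
time: 4.92
position: [0.4653, 0.1245, 0.2126]
tool_rot: [0.059, 1.585, -0.056]
ft_force: [-0.3, -1.2, -2.3]
grip_width: 0.123
```

```bash
python3 st.py; python3 -c "
from h import *
s=get_state();cv2.imwrite('pics/w3.png',get_image('wrist'));np.savez('w3.npz',**s)"
```

```text
t 4.92 p [0.4653 0.1245 0.2126] f [-0.2757 -1.2487 -2.3466] tq [-0.0417 -0.0416 -0.0205] g 0.123
yaw -4.21  level rot cmd: ry -0.0095 rz -0.0008
```

View pics/w3.png

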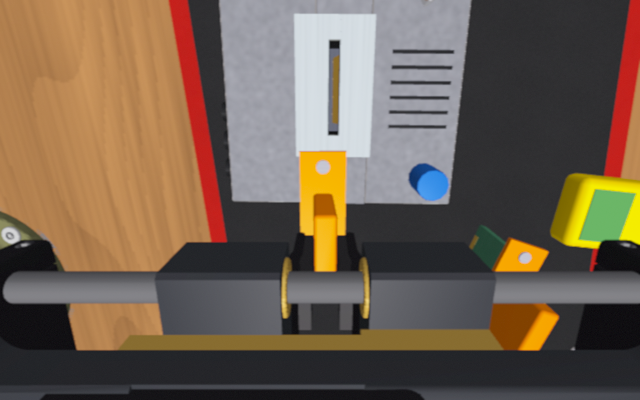

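The slot shows clearly at columns 328–340, rows 40–135, inside the insert (295–376, rows 14–157). The card's faceplate is at columns 300–346.

```bash
cat > slot.py <<'E'
from h import *
np.set_printoptions(precision=4,suppress=True)
s=dict(np.load("w3.npz"))
im=cv2.imread("pics/w3.png");h=cv2.cvtColor(im,cv2.COLOR_BGR2HSV)
def rep(n,c,z):
    r=cv2.minAreaRect(c);b=cv2.boxPoints(r);p=ray("wrist",b,z,s)[:,:2];e=[p[1]-p[0],p[2]-p[1]]
    print(n,np.round(b).tolist(),"ctr",p.mean(0),[(round(np.linalg.norm(v)*1e3,1),round(np.degrees(np.arctan2(v[1],v[0])),2)) for v in e])
ins=np.zeros(im.shape[:2],bool);ins[18:150,300:370]=1
cs=blobs(ins&~((h[...,2]>185)&(h[...,1]<60)),100)
for c in cs: rep("slot",c,.106)
w=((h[...,2]>205)&(h[...,1]<60));w[:,:280]=0;w[:,390:]=0;w[165:]=0
for c in blobs(w,1000): rep("insert",c,.106)
o=cv2.inRange(h,(8,200,120),(28,255,255));o[:,:290]=0;o[:,360:]=0;o[232:]=0
for c in blobs(o>0,500):
    for y in(155,165,180,190): 
        x=np.where(o[y]>0)[0];print("plate row",y,x.min(),x.max(),ray("wrist",[[(x.min()+x.max()+1)/2-.5,y]],s["position"][2]-.012,s)[0])
    print("far edge",c[:,0,1].min(),ray("wrist",[[323,c[:,0,1].min()]],s["position"][2]-.012,s)[0])
E
python3 slot.py
```

```text
slot [[327.0, 135.0], [329.0, 39.0], [340.0, 39.0], [338.0, 135.0]] ctr [0.4766 0.2097] [(np.float64(75.4), np.float64(84.72)), (np.float64(9.0), np.float64(-5.4))]
insert [[294.0, 14.0], [375.0, 14.0], [375.0, 156.0], [294.0, 156.0]] ctr [0.4774 0.2096] [(np.float64(63.1), np.float64(-4.42)), (np.float64(111.0), np.float64(-91.97))]
plate row 155 301 344 [0.4665 0.1698 0.2006]
plate row 165 301 344 [0.4661 0.1639 0.2006]
plate row 180 301 344 [0.4654 0.1547 0.2006]
plate row 190 301 344 [0.4649 0.1486 0.2006]
far edge 152 [0.4669 0.1715 0.2006]
```

Emit:
play_rows --targets '[{"claw":1,"linear":[0,0.8,0.06],"rotation":[0.012,-0.009,0]},{"claw":1,"linear":[0,0.8,0.06],"rotation":[0,0,0]},{"claw":1,"linear":[0,0.8,0.06],"rotation":[0,0,0]},{"claw":1,"linear":[0,0.7,0.06],"rotation":[0,0,0]},{"claw":1,"linear":[0,0,0],"rotation":[0,0,0]},{"claw":1,"linear":[0,0,0],"rotation":[0,0,0]}]'

```text
time: 5.47
position: [0.479, 0.1947, 0.2091]
tool_rot: [0.082, 1.574, -0.087]
ft_force: [0.4, -0.2, -1.8]
grip_width: 0.124
```

```bash
python3 st.py
```

```text
t 5.47 p [0.479  0.1947 0.2091] f [ 0.3711 -0.1675 -1.8323] tq [-0.0527 -0.0238  0.0165] g 0.124
yaw -6.14  level rot cmd: ry -0.0030 rz 0.0023
```

Emit:
play_rows --targets '[{"claw":1,"linear":[0.2,0.5,-0.08],"rotation":[-0.009,-0.003,0.002]},{"claw":1,"linear":[0.2,0,0],"rotation":[0,0,0]},{"claw":1,"linear":[0,0,0],"rotation":[0,0,0]}]'

```text
time: 5.72
position: [0.4788, 0.2045, 0.1973]
tool_rot: [0.074, 1.57, -0.078]
ft_force: [0.0, -0.9, -3.3]
grip_width: 0.124
```

```bash
python3 st.py;python3 -c "
from h import *
a=get_image('side');b=get_image('scene');cv2.imwrite('pics/side4.png',a);cv2.imwrite('pics/scene4.png',b)
cv2.imwrite('pics/v4.png',np.hstack([cv2.resize(a[180:340,230:370],(490,560),interpolation=2),cv2.resize(b[130:230,380:430],(280,560),interpolation=2)]))"
```

```text
t 5.72 p [0.4788 0.2045 0.1973] f [ 0.013  -0.8958 -3.3215] tq [-0.0643  0.0351  0.0074] g 0.124
yaw -5.54  level rot cmd: ry -0.0002 rz 0.0014
```

View pics/v4.png

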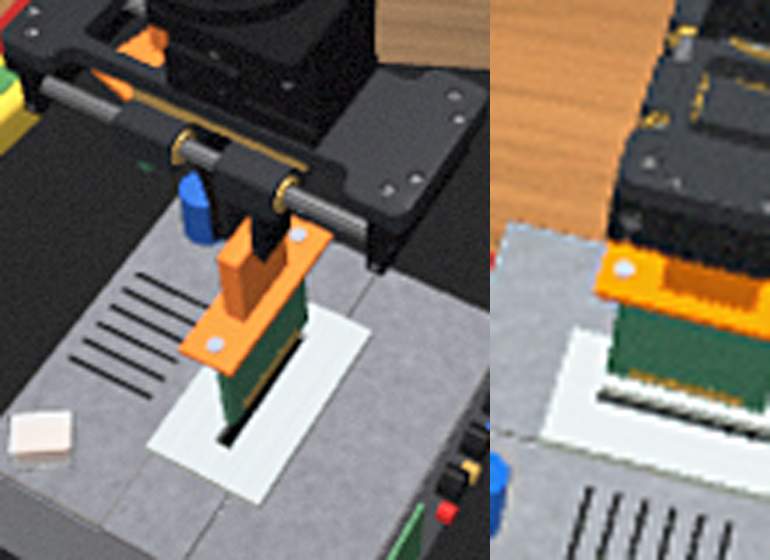

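The card's lower edge hovers just above the slot. In the side view the foot corner is at crop (225,428) and the slot end at (225,445). It needs about 2–3 mm along +y. Checking the foot edge by ray.

Run:
```python
from h import *
np.set_printoptions(precision=4,suppress=True)
f=lambda u,v:(230+u/3.5,180+v/3.5)
for z in(.117,.119,.121): print("foot corners nearL, nearR(crop)",z,ray("side",[f(225,428),f(240,420)],z).tolist())
print("slot end corners",ray("side",[f(218,440),f(231,448),f(302,340)],.106).tolist())
g=lambda u,v:(380+u/5.6,130+v/5.6)
print("scene foot left corner",ray("scene",[g(610,372)] if 0 else [(380+120/5.6,130+372/5.6)],.119).tolist(),"slot corners far/near left",ray("scene",[(380+110/5.6,130+390/5.6),(380+110/5.6,130+402/5.6)],.106).tolist())
```

```text
foot corners nearL, nearR(crop) 0.117 [[0.47763396755886206, 0.24303725860478903, 0.11699999999999999], [0.47303361147441236, 0.23611409975539516, 0.11699999999999999]]
foot corners nearL, nearR(crop) 0.119 [[0.4769873874896751, 0.24405202983059354, 0.119], [0.47240012973456713, 0.2371485828932844, 0.119]]
foot corners nearL, nearR(crop) 0.121 [[0.4763408074204881, 0.24506680105639816, 0.121], [0.47176664799472195, 0.23818306603117367, 0.121]]
slot end corners [[0.4812528559375581, 0.24478123743093644, 0.10599999999999998], [0.4734811299138192, 0.2460704262614154, 0.10599999999999998], [0.46875939090226837, 0.17569965716915414, 0.10599999999999998]]
scene foot left corner [[0.4719975816537013, 0.1765050439579457, 0.119]] slot corners far/near left [[0.4721016567727041, 0.1739354883586574, 0.10599999999999998], [0.47874859763715305, 0.17484527259240346, 0.10599999999999998]]
```

Emit:
play_rows --targets '[{"claw":1,"linear":[0.15,0.12,0],"rotation":[-0.002,0,0.001]},{"claw":1,"linear":[0.15,0,0],"rotation":[0,0,0]},{"claw":1,"linear":[0.1,0,0],"rotation":[0,0,0]},{"claw":1,"linear":[0.06,0,0],"rotation":[0,0,0]}]'

```text
time: 6.15
position: [0.4799, 0.2073, 0.1864]
tool_rot: [0.075, 1.568, -0.074]
ft_force: [-0.1, 0.2, -2.0]
grip_width: 0.129
```

```bash
python3 st.py
```

```text
t 6.15 p [0.4799 0.2073 0.1864] f [-0.0715  0.1561 -1.979 ] tq [-0.0031  0.0329  0.0109] g 0.129
yaw -5.45  level rot cmd: ry 0.0012 rz -0.0005
```

Emit:
play_rows --targets '[{"claw":1,"linear":[0,0,-0.07],"rotation":[0,0.001,0]},{"claw":1,"linear":[0.08,0,0],"rotation":[0,0,0]},{"claw":1,"linear":[0.08,0,0],"rotation":[0,0,0]}]'

```text
time: 6.4
position: [0.4792, 0.2077, 0.1835]
tool_rot: [0.076, 1.566, -0.073]
ft_force: [0.3, -0.1, 9.8]
grip_width: 0.13
```

```bash
python3 st.py
```

```text
t 6.4 p [0.4792 0.2077 0.1835] f [ 0.2559 -0.094   9.7565] tq [-0.1756 -0.0144 -0.0112] g 0.13
yaw -5.47  level rot cmd: ry 0.0019 rz -0.0013
```

Contact at TCP z=0.1835, about 12 N, so the foot is on the solid face at the expected height. The images put the slot at slightly lower x, so I'll slide in -x with light pressure.

Emit:
play_rows --targets '[{"claw":1,"linear":[0.01,0,-0.06],"rotation":[0,0,0]},{"claw":1,"linear":[0.03,0,-0.03],"rotation":[0,0,0]}]'

```text
time: 6.57
position: [0.478, 0.2083, 0.1838]
tool_rot: [0.077, 1.563, -0.073]
ft_force: [-0.0, 1.4, 2.1]
grip_width: 0.123
```

```bash
python3 st.py
```

```text
t 6.57 p [0.478  0.2083 0.1838] f [-0.0102  1.3825  2.069 ] tq [0.0822 0.0205 0.0192] g 0.123
yaw -5.48  level rot cmd: ry 0.0037 rz -0.0021
```

Emit:
play_rows --targets '[{"claw":1,"linear":[0.03,0,-0.05],"rotation":[0,0.004,-0.002]},{"claw":1,"linear":[0.04,0,-0.03],"rotation":[0,0,0]}]'

```text
time: 6.73
position: [0.4773, 0.2089, 0.1837]
tool_rot: [0.076, 1.566, -0.074]
ft_force: [0.9, -0.7, 5.3]
grip_width: 0.127
```

```bash
python3 st.py
```

```text
t 6.73 p [0.4773 0.2089 0.1837] f [ 0.9277 -0.7019  5.2902] tq [-0.1924 -0.1287  0.0353] g 0.127
yaw -5.48  level rot cmd: ry 0.0020 rz -0.0008
```

Emit:
play_rows --targets '[{"claw":1,"linear":[0.02,-0.05,-0.06],"rotation":[-0.002,0.002,-0.001]},{"claw":1,"linear":[0.05,0,-0.02],"rotation":[0,0,0]}]'

```text
time: 6.9
position: [0.4767, 0.2087, 0.1837]
tool_rot: [0.074, 1.566, -0.071]
ft_force: [1.1, -0.9, 7.0]
grip_width: 0.124
```

```bash
python3 st.py
```

```text
t 6.9 p [0.4767 0.2087 0.1837] f [ 1.1043 -0.9365  6.9929] tq [-0.102  -0.2105 -0.0323] g 0.124
yaw -5.28  level rot cmd: ry 0.0024 rz -0.0011
```

Emit:
play_rows --targets '[{"claw":1,"linear":[0,-0.05,-0.08],"rotation":[0,0.002,-0.001]},{"claw":1,"linear":[0.05,0,-0.03],"rotation":[0,0,0]}]'

```text
time: 7.07
position: [0.4749, 0.2079, 0.1838]
tool_rot: [0.073, 1.566, -0.071]
ft_force: [0.2, -1.3, 9.8]
grip_width: 0.122
```

```bash
python3 st.py
```

```text
t 7.07 p [0.4749 0.2079 0.1838] f [ 0.1659 -1.3068  9.8336] tq [-0.3967 -0.1041  0.0009] g 0.122
yaw -5.28  level rot cmd: ry 0.0022 rz -0.0008
```

```bash
python3 -c "
from h import *
a=get_image('side');b=get_image('scene');cv2.imwrite('pics/side5.png',a);cv2.imwrite('pics/scene5.png',b)
cv2.imwrite('pics/v5.png',np.hstack([cv2.resize(a[250:320,265:345],(400,350),interpolation=2),cv2.resize(b[175:225,385:442],(399,350),interpolation=2)]))"
```

```text
(no output)
```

View pics/v5.png

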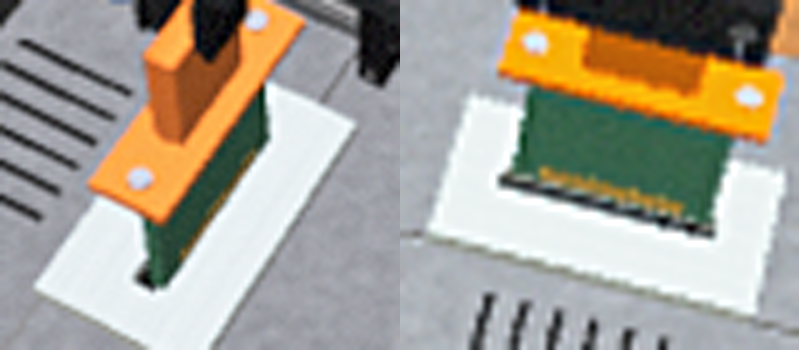

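Now the error is plain. Slot shows on the card's +x side in both views (side crop (140,278), scene strip at (505–715, 180–232)), and the card's +y end sits at the slot's end. So the card needs about +2.7 mm x and -2.5 mm y.

Emit:
play_rows --targets '[{"claw":1,"linear":[-0.06,-0.1,0.12],"rotation":[0,0.002,-0.001]},{"claw":1,"linear":[0,0,0],"rotation":[0,0,0]}]'

```text
time: 7.33
position: [0.4765, 0.2042, 0.1842]
tool_rot: [0.071, 1.572, -0.074]
ft_force: [1.1, -1.5, -1.6]
grip_width: 0.121
```

```bash
python3 st.py
```

```text
t 7.33 p [0.4765 0.2042 0.1842] f [ 1.1188 -1.4961 -1.609 ] tq [-0.0268 -0.024  -0.0325] g 0.121
yaw -5.28  level rot cmd: ry -0.0016 rz 0.0014
```

Emit:
play_rows --targets '[{"claw":1,"linear":[0.03,0.03,0.05],"rotation":[0,-0.001,0.001]},{"claw":1,"linear":[0.08,0,0.0],"rotation":[0,0,0]}]'

```text
time: 7.5
position: [0.4791, 0.2042, 0.1834]
tool_rot: [0.073, 1.568, -0.074]
ft_force: [-0.5, -0.9, 15.9]
grip_width: 0.122
```

```bash
python3 st.py
```

```text
t 7.5 p [0.4791 0.2042 0.1834] f [-0.4975 -0.8812 15.9088] tq [-0.3718  0.2337  0.0058] g 0.122
yaw -5.33  level rot cmd: ry 0.0009 rz 0.0004
```

Emit:
play_rows --targets '[{"claw":1,"linear":[0,0.02,-0.05],"rotation":[0,0.001,0]},{"claw":1,"linear":[0.03,0.02,-0.02],"rotation":[0,0,0]}]'

```text
time: 7.67
position: [0.4782, 0.2051, 0.1836]
tool_rot: [0.073, 1.568, -0.074]
ft_force: [0.1, -1.1, 5.9]
grip_width: 0.127
```

```bash
python3 st.py
```

```text
t 7.67 p [0.4782 0.2051 0.1836] f [ 0.0536 -1.0784  5.8938] tq [-0.2537 -0.0157 -0.0508] g 0.127
yaw -5.39  level rot cmd: ry 0.0007 rz 0.0003
```

Emit:
play_rows --targets '[{"claw":1,"linear":[0.02,0,-0.05],"rotation":[0,0.001,0]},{"claw":1,"linear":[0.05,0,-0.02],"rotation":[0,0,0]}]'

```text
time: 7.83
position: [0.478, 0.2051, 0.1836]
tool_rot: [0.074, 1.566, -0.074]
ft_force: [-0.2, -0.6, 10.0]
grip_width: 0.125
```

```bash
python3 st.py
```

```text
t 7.83 p [0.478  0.2051 0.1836] f [-0.1557 -0.6096 10.0319] tq [-0.3815 -0.0703 -0.0294] g 0.125
yaw -5.42  level rot cmd: ry 0.0020 rz -0.0000
```

```bash
python3 -c "
from h import *
a=get_image('side');b=get_image('scene');cv2.imwrite('pics/side6.png',a);cv2.imwrite('pics/scene6.png',b)
cv2.imwrite('pics/v6.png',np.hstack([cv2.resize(a[250:320,265:345],(400,350),interpolation=2),cv2.resize(b[175:225,385:442],(399,350),interpolation=2)]))"
```

```text
(no output)
```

View pics/v6.png

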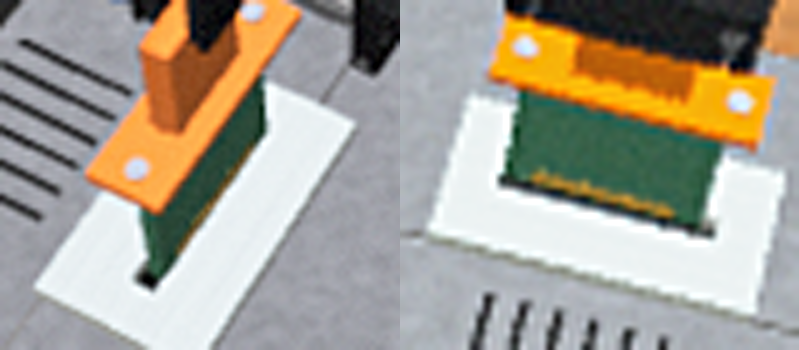

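Run:
```python
import cv2,numpy as np
for n in("scene5","scene6"):
    im=cv2.imread(f"pics/{n}.png").astype(int)
    for x in range(398,432,1 if 0 else 3):
        y0=int(199+(x-400)*.243)
        print(n,x,y0-4,[tuple(int(v) for v in im[y,x]) for y in range(y0-2,y0+6)])
    for y,xs in((201,range(396,404)),(207,range(424,434)),(208,range(424,434))): print(y,xs[0],[tuple(map(int,im[y,x])) for x in xs])
```

```text
scene5 398 194 [(243, 243, 237), (244, 243, 237), (246, 244, 239), (252, 251, 246), (255, 254, 247), (252, 251, 243), (248, 248, 241), (245, 245, 239)]
scene5 401 195 [(107, 127, 83), (110, 128, 86), (81, 106, 71), (118, 125, 124), (60, 60, 54), (235, 234, 217), (252, 252, 246), (244, 243, 238)]
scene5 404 195 [(75, 102, 55), (79, 101, 51), (76, 103, 71), (94, 113, 81), (80, 82, 84), (98, 95, 88), (255, 255, 255), (248, 248, 242)]
scene5 407 196 [(75, 100, 47), (61, 104, 91), (62, 130, 174), (133, 156, 161), (48, 44, 43), (128, 126, 117), (255, 255, 255), (247, 247, 240)]
scene5 410 197 [(77, 100, 63), (56, 121, 147), (64, 132, 168), (141, 150, 129), (37, 33, 30), (180, 178, 163), (255, 255, 252), (246, 246, 241)]
scene5 413 198 [(81, 100, 66), (56, 123, 145), (65, 123, 141), (128, 128, 122), (66, 62, 54), (237, 235, 216), (253, 252, 247), (245, 244, 239)]
scene5 416 198 [(78, 100, 52), (75, 100, 71), (37, 128, 171), (87, 142, 168), (122, 126, 118), (101, 96, 85), (255, 255, 255), (249, 248, 243)]
scene5 419 199 [(76, 94, 48), (66, 104, 86), (48, 128, 169), (87, 119, 104), (56, 48, 5
[... 2585 characters left out ...]
, 139), (108, 114, 115), (88, 87, 79), (255, 255, 253), (248, 247, 242)]
scene6 431 202 [(244, 243, 238), (244, 243, 238), (247, 246, 240), (249, 248, 242), (247, 247, 242), (245, 244, 238), (243, 243, 236), (243, 243, 237)]
201 396 [(243, 243, 237), (245, 245, 239), (254, 253, 246), (136, 133, 122), (100, 98, 90), (73, 70, 68), (48, 40, 40), (32, 31, 24)]
207 424 [(106, 100, 93), (73, 66, 69), (28, 30, 26), (50, 67, 45), (108, 114, 115), (116, 121, 119), (228, 230, 222), (249, 248, 242), (243, 243, 237), (242, 242, 236)]
208 424 [(255, 255, 255), (238, 235, 217), (126, 125, 118), (126, 123, 113), (88, 87, 79), (83, 84, 73), (233, 232, 220), (247, 247, 242), (244, 244, 239), (243, 243, 238)]
```

The pixel profile shows about 1.2 px (3.7 mm) of open slot still in front of the card, where 1.75 mm is wanted. The ends show about 1.4 mm more is needed along +y. Target TCP is about (0.480, 0.2065).

Emit:
play_rows --targets '[{"claw":1,"linear":[0,0.06,0.06],"rotation":[0,0.002,0]},{"claw":1,"linear":[0.04,0.01,0.02],"rotation":[0,0,0]}]'

```text
time: 8.1
position: [0.4806, 0.2057, 0.1835]
tool_rot: [0.074, 1.569, -0.076]
ft_force: [-0.4, -2.0, 10.1]
grip_width: 0.129
```

```bash
python3 st.py
```

```text
t 8.1 p [0.4806 0.2057 0.1835] f [-0.4414 -1.9856 10.1285] tq [-0.6268  0.2188  0.0064] g 0.129
yaw -5.45  level rot cmd: ry 0.0007 rz 0.0009
```

Emit:
play_rows --targets '[{"claw":1,"linear":[0,0.06,-0.01],"rotation":[0,0.001,0.001]},{"claw":1,"linear":[0.04,0,0],"rotation":[0,0,0]}]'

```text
time: 8.27
position: [0.4812, 0.2059, 0.1834]
tool_rot: [0.074, 1.569, -0.077]
ft_force: [-1.0, -1.6, 8.4]
grip_width: 0.125
```

```bash
python3 st.py; python3 -c "
from h import *
a=get_image('side');b=get_image('scene');cv2.imwrite('pics/side7.png',a);cv2.imwrite('pics/scene7.png',b)
cv2.imwrite('pics/v7.png',np.hstack([cv2.resize(a[250:320,265:345],(400,350),interpolation=2),cv2.resize(b[175:225,385:442],(399,350),interpolation=2)]))
im=b.astype(int)
for x in range(398,432,3):
  y0=int(199+(x-400)*.243);print(x,[tuple(int(v) for v in im[y,x]) for y in range(y0-1,y0+5)])
"
```

```text
t 8.27 p [0.4812 0.2059 0.1834] f [-0.9815 -1.6059  8.4292] tq [-0.649   0.3122  0.0016] g 0.125
yaw -5.50  level rot cmd: ry 0.0002 rz 0.0011
398 [(248, 248, 244), (250, 249, 243), (255, 254, 249), (255, 255, 250), (253, 253, 244), (248, 247, 242)]
401 [(67, 92, 48), (69, 89, 48), (50, 69, 37), (72, 70, 67), (237, 236, 220), (253, 252, 248)]
404 [(73, 99, 51), (63, 104, 92), (39, 127, 172), (55, 73, 78), (106, 102, 89), (255, 255, 255)]
407 [(76, 95, 55), (58, 114, 113), (35, 118, 162), (35, 28, 14), (133, 127, 116), (255, 255, 255)]
410 [(71, 95, 59), (54, 121, 140), (45, 113, 129), (47, 37, 31), (180, 178, 161), (255, 255, 253)]
413 [(77, 101, 62), (47, 114, 140), (31, 87, 123), (78, 69, 60), (239, 237, 215), (253, 252, 247)]
416 [(81, 99, 54), (73, 100, 71), (48, 126, 169), (40, 71, 52), (106, 98, 86), (255, 255, 255)]
419 [(75, 97, 50), (73, 108, 95), (46, 122, 166), (41, 52, 55), (130, 126, 112), (255, 255, 255)]
422 [(72, 93, 45), (62, 103, 88), (41, 125, 173), (23, 29, 35), (128, 123, 111), (255, 255, 253)]
425 [(75, 95, 50), (76, 100, 54), (66, 89, 46), (75, 69, 64), (238, 237, 219), (255, 254, 250)]
428 [(119, 129, 101), (154, 167, 137), (142, 153, 143), (107, 112, 115), (91, 89, 79), (255, 255, 255)]
431 [(244, 244, 238), (247, 246, 241), (249, 248, 243), (248, 248, 243), (245, 245, 238), (243, 243, 237)]
```

View pics/v7.png

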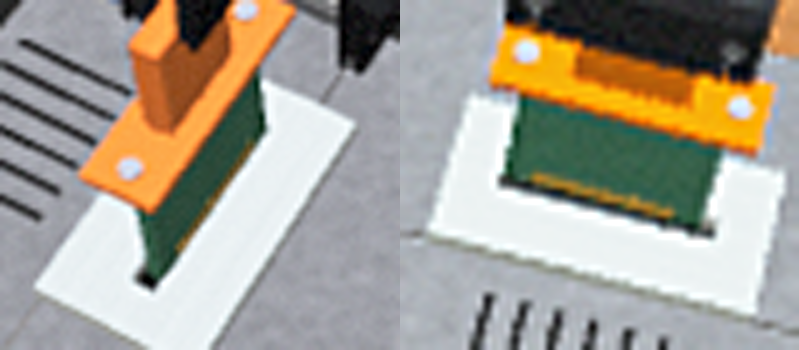

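The foot stayed put while the TCP slid 3 mm in +x, so it is held by friction on the rear rim, about 0.3 mm short of the slot. It also shows more gap at the +y end. I'll lift off, re-aim and lower.

Emit:
play_rows --targets '[{"claw":1,"linear":[-0.12,0,0],"rotation":[0,0,0.001]},{"claw":1,"linear":[-0.02,0.07,-0.03],"rotation":[-0.002,0,0]},{"claw":1,"linear":[0,0,0],"rotation":[0,0,0]}]'

```text
time: 8.62
position: [0.479, 0.2074, 0.1843]
tool_rot: [0.072, 1.574, -0.074]
ft_force: [-0.4, 0.0, -2.3]
grip_width: 0.127
```

```bash
python3 st.py
```

```text
t 8.62 p [0.479  0.2074 0.1843] f [-0.4441  0.0238 -2.287 ] tq [0.0519 0.029  0.0412] g 0.127
yaw -5.33  level rot cmd: ry -0.0028 rz 0.0008
```

Emit:
play_rows --targets '[{"claw":1,"linear":[0,0,0.05],"rotation":[0,-0.003,0.001]},{"claw":1,"linear":[0.09,0,0],"rotation":[0,0,0]}]'

```text
time: 8.78
position: [0.4802, 0.2083, 0.1816]
tool_rot: [0.073, 1.569, -0.071]
ft_force: [1.2, 0.4, -1.8]
grip_width: 0.123
```

```bash
python3 st.py
```

```text
t 8.78 p [0.4802 0.2083 0.1816] f [ 1.1738  0.3859 -1.824 ] tq [ 0.0878 -0.1157  0.0183] g 0.123
yaw -5.27  level rot cmd: ry 0.0002 rz -0.0009
```

In: z is below the contact level and there is no upward force. Continue down.

Emit:
play_rows --targets '[{"claw":1,"linear":[0.12,-0.02,0],"rotation":[0,0,-0.001]},{"claw":1,"linear":[0.12,0,0],"rotation":[0,0,0]},{"claw":1,"linear":[0.12,0,0],"rotation":[0,0,0]}]'

```text
time: 9.03
position: [0.4791, 0.2076, 0.1703]
tool_rot: [0.071, 1.572, -0.073]
ft_force: [0.4, -0.1, -3.5]
grip_width: 0.124
```

```bash
python3 st.py
```

```text
t 9.03 p [0.4791 0.2076 0.1703] f [ 0.4398 -0.1408 -3.4981] tq [ 0.031  -0.0666 -0.0153] g 0.124
yaw -5.24  level rot cmd: ry -0.0013 rz 0.0009
```

Emit:
play_rows --targets '[{"claw":1,"linear":[0.15,0,0],"rotation":[0,-0.001,0.001]},{"claw":1,"linear":[0.15,0,0],"rotation":[0,0,0]},{"claw":1,"linear":[0.15,0,0],"rotation":[0,0,0]},{"claw":1,"linear":[0.15,0,0],"rotation":[0,0,0]}]'

```text
time: 9.37
position: [0.4787, 0.207, 0.1524]
tool_rot: [0.072, 1.571, -0.072]
ft_force: [0.5, 0.2, -3.1]
grip_width: 0.124
```

```bash
python3 st.py
```

```text
t 9.37 p [0.4787 0.207  0.1524] f [ 0.4741  0.1754 -3.1355] tq [-0.0444 -0.1719 -0.0489] g 0.124
yaw -5.25  level rot cmd: ry -0.0011 rz 0.0004
```

Emit:
play_rows --targets '[{"claw":1,"linear":[0.12,0,0.02],"rotation":[0,-0.001,0]},{"claw":1,"linear":[0.12,0,0.01],"rotation":[0,0,0]},{"claw":1,"linear":[0.12,0,0],"rotation":[0,0,0]},{"claw":1,"linear":[0.12,0,0],"rotation":[0,0,0]}]' --newtons 50

```text
time: 9.7
position: [0.4799, 0.207, 0.1396]
tool_rot: [0.072, 1.569, -0.072]
ft_force: [0.0, -0.1, 6.2]
grip_width: 0.123
```

```bash
python3 st.py
```

```text
t 9.7 p [0.4799 0.207  0.1396] f [ 0.0021 -0.1314  6.2028] tq [-0.0855  0.059   0.1339] g 0.123
yaw -5.24  level rot cmd: ry 0.0005 rz 0.0002
```

Drag of about 8–9 N as described. Continue.

Emit:
play_rows --targets '[{"claw":1,"linear":[0.14,0,-0.02],"rotation":[0,0,0]},{"claw":1,"linear":[0.14,0,-0.01],"rotation":[0,0,0]},{"claw":1,"linear":[0.14,0,0],"rotation":[0,0,0]},{"claw":1,"linear":[0.12,0,0],"rotation":[0,0,0]}]'

```text
time: 10.03
position: [0.4834, 0.209, 0.1328]
tool_rot: [0.074, 1.558, -0.069]
ft_force: [-5.4, -1.0, 14.6]
grip_width: 0.121
```

```bash
python3 st.py
```

```text
t 10.03 p [0.4834 0.209  0.1328] f [-5.4326 -1.0482 14.602 ] tq [-0.5906  1.4889  0.0644] g 0.121
yaw -5.22  level rot cmd: ry 0.0071 rz -0.0024
```

Emit:
play_rows --targets '[{"claw":1,"linear":[0,-0.05,-0.1],"rotation":[0,0.007,-0.002]},{"claw":1,"linear":[0.14,0,-0.06],"rotation":[0,0.002,-0.001]},{"claw":1,"linear":[0.16,0,-0.05],"rotation":[0,0.002,-0.001]}]'

```text
time: 10.28
position: [0.4802, 0.2095, 0.1286]
tool_rot: [0.071, 1.571, -0.071]
ft_force: [-0.5, -0.3, 6.4]
grip_width: 0.122
```

```bash
python3 st.py
```

```text
t 10.28 p [0.4802 0.2095 0.1286] f [-0.4607 -0.2834  6.3917] tq [-0.2203  0.1001  0.0686] g 0.122
yaw -5.19  level rot cmd: ry -0.0006 rz 0.0001
```

Emit:
play_rows --targets '[{"claw":1,"linear":[0.16,-0.04,-0.03],"rotation":[0,0.001,-0.001]},{"claw":1,"linear":[0.16,-0.02,-0.04],"rotation":[0,0.002,-0.001]},{"claw":1,"linear":[0.12,0,-0.04],"rotation":[0,0.002,-0.001]}]'

```text
time: 10.53
position: [0.481, 0.2092, 0.1225]
tool_rot: [0.069, 1.57, -0.073]
ft_force: [-3.8, -4.6, 19.6]
grip_width: 0.126
```

```bash
python3 st.py
```

```text
t 10.53 p [0.481  0.2092 0.1225] f [-3.8161 -4.6124 19.6127] tq [-1.0226  1.2431  0.082 ] g 0.126
yaw -5.19  level rot cmd: ry -0.0004 rz 0.0017
```

Emit:
play_rows --targets '[{"claw":1,"linear":[0.08,-0.05,-0.05],"rotation":[0,0.001,0]},{"claw":1,"linear":[0.14,-0.02,-0.03],"rotation":[0,0.001,0]}]'

```text
time: 10.7
position: [0.4811, 0.209, 0.1223]
tool_rot: [0.07, 1.568, -0.071]
ft_force: [-7.3, -2.7, 25.3]
grip_width: 0.119
```

```bash
python3 st.py
```

```text
t 10.7 p [0.4811 0.209  0.1223] f [-7.2697 -2.6505 25.2508] tq [-0.9866  1.9249  0.0792] g 0.119
yaw -5.18  level rot cmd: ry 0.0010 rz 0.0004
```

It has stopped moving while the force rises (25 N), so it should be seated. Checking before letting go.

```bash
python3 -c "
from h import *
a=get_image('side');b=get_image('scene');cv2.imwrite('pics/side8.png',a);cv2.imwrite('pics/scene8.png',b)
cv2.imwrite('pics/v8.png',np.hstack([cv2.resize(a[235:325,255:345],(400,400),interpolation=2),cv2.resize(b[165:235,375:445],(400,400),interpolation=2)]))"
```

```text
(no output)
```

View pics/v8.png

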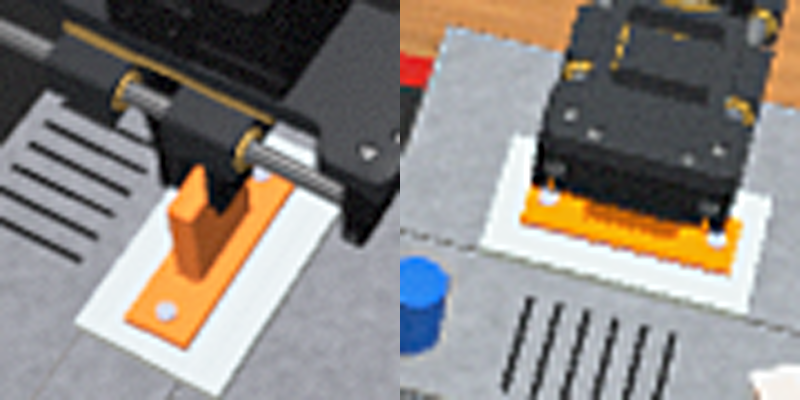

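The faceplate lies on the insert with no gap visible in either view (side (125–295, 180–350), scene (520–740, 190–275)). The capacitor and relay look undisturbed. Release and retreat.

Emit:
play_rows --targets '[{"claw":1,"linear":[0,0,-0.02],"rotation":[0,0,0]},{"claw":0.4,"linear":[0,0,0],"rotation":[0,0,0]},{"claw":0.4,"linear":[0,0,0],"rotation":[0,0,0]},{"claw":0.4,"linear":[0,0,0],"rotation":[0,0,0]},{"claw":0.4,"linear":[0,0,0],"rotation":[0,0,0]},{"claw":0.4,"linear":[0,0,0],"rotation":[0,0,0]}]'

```text
time: 11.3
position: [0.4804, 0.2091, 0.122]
tool_rot: [0.071, 1.568, -0.072]
ft_force: [0.1, 0.7, 0.6]
grip_width: 0.414
```

```bash
python3 st.py
```

```text
t 11.3 p [0.4804 0.2091 0.122 ] f [0.0586 0.7415 0.642 ] tq [ 0.038   0.0243 -0.0095] g 0.414
yaw -5.19  level rot cmd: ry 0.0010 rz 0.0003
```

Emit:
play_rows --targets '[{"claw":0.4,"linear":[-0.5,0,0],"rotation":[0,0,0]},{"claw":0.4,"linear":[-0.8,0,0],"rotation":[0,0,0]},{"claw":0.4,"linear":[-0.9,0,0],"rotation":[0,0,0]},{"claw":0.4,"linear":[-0.9,0,0],"rotation":[0,0,0]},{"claw":0.4,"linear":[-0.9,0,0],"rotation":[0,0,0]},{"claw":0.4,"linear":[0,-0.9,0],"rotation":[0,0,0]},{"claw":0.4,"linear":[0,-0.9,0],"rotation":[0,0,0]},{"claw":0.4,"linear":[0,-0.9,0],"rotation":[0,0,0]},{"claw":0.4,"linear":[0,0,0],"rotation":[0,0,0]},{"claw":0.4,"linear":[0,0,0],"rotation":[0,0,0]}]'

```text
time: 12.13
position: [0.476, 0.1417, 0.2356]
tool_rot: [0.071, 1.56, -0.066]
ft_force: [0.0, 0.9, 1.0]
grip_width: 0.598
```

```bash
python3 st.py; python3 -c "
from h import *
a=get_image('side');b=get_image('scene');cv2.imwrite('pics/side9.png',a);cv2.imwrite('pics/scene9.png',b)
cv2.imwrite('pics/v9.png',np.hstack([cv2.resize(a[120:330,220:430],(390,390),interpolation=2),cv2.resize(b[140:280,220:470],(405,390),interpolation=2)]))
for n in('side','scene'):
  for t in('0','9'):
    h=cv2.cvtColor(cv2.imread(f'pics/{n}{t}.png'),cv2.COLOR_BGR2HSV)
    print(n,t,[np.round(c[:,0].mean(0),1).tolist() for c in blobs(cv2.inRange(h,(102,150,80),(118,255,255))>0,60)])"
```

```text
t 12.13 p [0.476  0.1417 0.2356] f [0.0192 0.9225 0.9836] tq [ 0.0413  0.0629 -0.0011] g 0.598
yaw -4.99  level rot cmd: ry 0.0058 rz -0.0023
side 0 [[288.2, 238.3], [351.6, 155.9], [346.7, 71.2], [300.5, 59.7]]
side 9 [[288.2, 238.3], [280.5, 65.3]]
scene 0 [[46.2, 300.5], [376.6, 217.8], [114.5, 218.8], [254.2, 201.8], [393.9, 40.8], [473.9, 12.9]]
scene 9 [[45.8, 301.4], [376.5, 217.6], [114.5, 218.8], [254.2, 201.8], [391.8, 40.7], [473.9, 12.9]]
```

View pics/v9.png

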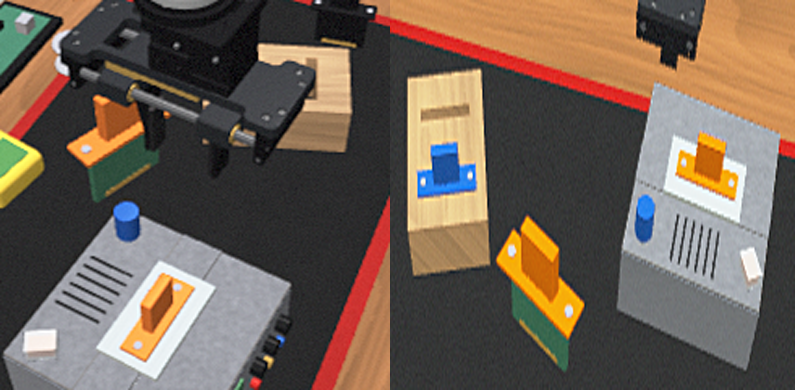

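The card stands upright with its faceplate flat on the insert. The blue card and the capacitor are at unchanged pixels, the relay is in place, and the gripper is clear.

```bash
python3 -c "
from bench import *;print(close_job())"
```

```text
the job is handed in; nothing more can be done
None
```

I took the orange card out of the rack and pushed it through the instrument's slot until its faceplate lay on the insert. I then let go, backed the gripper clear and handed the job in at about 12 s on the robot's clock.

**Finding the slot:** the first tries landed on the solid face beside the slot. I slid and re-aimed the card using the contact readings and camera close-ups. It went in once I lifted it off a rim it was catching on.

**Forces:** the most I read pressing the card in was about 25 N. That is taken at the ends of moves only, so brief higher peaks in between can't be ruled out.

**Last checks:**
- **Seating:** the card stopped moving with the tool at z = 0.122 m, where about 0.1216 m was expected. Both fixed cameras show the faceplate flat on the insert.
- **Other parts:** the blue card and the capacitor match their starting camera positions to within about 0.2 px, though the gripper hid the blue card from the side camera in the last picture. I checked the relay by eye only; it looks unmoved.
- **Look-alikes:** the larger orange card still stands on the mat and the gripper never went to it. The black one was never approached, but I did not check it at the end.
- **Disagreement:** the side and wrist cameras put the slot 2 to 4 mm lower in x than where the card actually went in (tool x about 0.480 m).

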